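Sort battery cassettes by weight and close the test bay

TASK

The battery cassettes on the bench look alike, but some are filled (a good half kilo) and some are empty (about 200 g): heft each one, lay the filled ones flat on the floor of the grey test bay and the empty ones flat on the floor of the blue tray, none standing or stacked. When all are sorted, push the bay's yellow door shut until it snaps home on its catch, and leave the other things on the bench where they are.

Things in the scene. Friction and masses are not known exactly. Their poses are not given: they have to be found in the camera images.
- cassette_a: battery cassette, one of five or six that look exactly alike (None if absent): a bar 100 x 40 x 40 mm, aluminium with black ends and a yellow band; origin at its centre (20 mm above what it lies on), x along its length. Filled it weighs 0.5 to 0.6 kg, empty 0.18 to 0.22 kg; the letter says nothing of which
- cassette_b: battery cassette, one of five or six that look exactly alike (None if absent): a bar 100 x 40 x 40 mm, aluminium with black ends and a yellow band; origin at its centre (20 mm above what it lies on), x along its length. Filled it weighs 0.5 to 0.6 kg, empty 0.18 to 0.22 kg; the letter says nothing of which
- cassette_c: battery cassette, one of five or six that look exactly alike (None if absent): a bar 100 x 40 x 40 mm, aluminium with black ends and a yellow band; origin at its centre (20 mm above what it lies on), x along its length. Filled it weighs 0.5 to 0.6 kg, empty 0.18 to 0.22 kg; the letter says nothing of which
- cassette_d: battery cassette, one of five or six that look exactly alike (None if absent): a bar 100 x 40 x 40 mm, aluminium with black ends and a yellow band; origin at its centre (20 mm above what it lies on), x along its length. Filled it weighs 0.5 to 0.6 kg, empty 0.18 to 0.22 kg; the letter says nothing of which
- cassette_e: battery cassette, one of five or six that look exactly alike (None if absent): a bar 100 x 40 x 40 mm, aluminium with black ends and a yellow band; origin at its centre (20 mm above what it lies on), x along its length. Filled it weighs 0.5 to 0.6 kg, empty 0.18 to 0.22 kg; the letter says nothing of which
- cassette_f: battery cassette, one of five or six that look exactly alike (None if absent): a bar 100 x 40 x 40 mm, aluminium with black ends and a yellow band; origin at its centre (20 mm above what it lies on), x along its length. Filled it weighs 0.5 to 0.6 kg, empty 0.18 to 0.22 kg; the letter says nothing of which
- bay: grey open-topped test bay, fixed; origin at the centre of its inside on the bench, z up. Inside 150 mm along x (-75 to +75 mm) and 240 mm along y (-120 to +120 mm); black floor 8 mm above the bench; back wall (+x) and side walls 6 mm thick, tops 70 mm above the bench; the front (-x) is closed by the yellow door
- door (a joint): yellow guard door at the bay's front: 0 = shut, grows as it opens towards the bay's -x; starts 0.85 to 1.25 rad open. It stays where it is left and turns easily, but at about 0.08 rad its free edge meets a sprung brass roller; 3 to 10 N on the pad takes it past the roller at about 0.04 rad, then it snaps home (0 to 0.01 rad) and stays
- door_hinge (a point): on the door's upright hinge axis, 37 mm above the bench; in the bay's frame at x -83, y -126 mm. The panel is 10 mm thick (5 mm either side of the hinge axis), reaches 245 mm from the hinge (towards the bay's +y when shut) and from 8 to 66 mm above the bench. The catch's dark block, 66 mm high, stands at the bay's x -107 to -77, y 132 to 156 mm
- door_pad (a point): centre of the black rubber push pad (70 x 50 mm) on the door's outer face, 195 mm from the hinge, 37 mm above the bench; push here, towards the bay
- tray: blue open tray, fixed; origin at its centre on the bench. Outside 160 mm along x, 256 mm along y, 50 mm high; walls and floor 5 mm thick
- protector: yellow pipe-thread protector, a plug 60 mm across and 45 mm high, standing at the far edge of the work; bystander
- collar: steel collar, 60 mm across and 30 mm high, lying flat among the cassettes, near the tray; bystander
- tin: green-labelled tin, 66 mm across and 70 mm high, standing; bystander
- wrench: steel wrench lying at the far right; bystander
- driver: screwdriver lying behind the bay, at the left; bystander
- caliper_case: closed black case 70 x 190 x 30 mm lying at the far side; bystander
There are look-alikes about, which are no part of the job. What is shaped like the cassette_d but orange, purple or red is not meant.

How it is judged:
By the outcome, as a careful person would: the job done as asked, in the order asked, and still so for the second after the job is handed in, with the robot touching nothing.
Of cassette_a, cassette_b, cassette_c, cassette_d, cassette_e, cassette_f only 5 to 6 are there at a start; the rules pass over those that are not, and their reading is None.
At some moment in a run one of cassette_a, cassette_b, cassette_c, cassette_d, cassette_e, cassette_f may be knocked a few centimetres aside while the robot is not near it.
Once in a run the grip may slacken for a moment while it holds something.
It also fails if it takes over 210 s, if anything falls off the work surface, if the arm or the gripper's body presses on something with over 40 N, if the wrist force passes 120 N, or if a joint passes its speed limit or range.

ROBOT

A 7-joint arm with a two-finger parallel gripper is mounted at the origin on the work surface. World frame = base frame: x ahead of the robot, y to its left, z up, the work surface at z = 0. Lengths are in mm, angles in rad, forces in N, time in s.
With the tool pointing down it reaches from about 350 to 900 mm from the base axis. Payload 8.1 kg.
Tool frame: the origin (TCP) lies at the very end of the fingers, on their centre line; the grasp point (between the pads) lies 19 mm behind it; z points along the fingers, y is the line along which they close (so a half turn about z gives the same grasp; the last joint's range is limited). The gripper opens to 85 mm and grips with 20 to 120 N. Pads are 22 mm wide; open, the fingers measure 114 mm over their backs; the gripper's body (76 mm by 85 mm) begins 54 mm behind the grasp point. The pads swing forward as they close: fully open they stand 13 mm farther back than shut.
Start: joints at [1.177, 0.434, 0.025, 1.573, -0.012, 1.134, -0.075], TCP at [179.175, -598.78, 231.323] pointing down, gripper open.
Joint ranges: [-2.62, 2.62], [-0.44, 2.09], [-1.27, 1.32], [0.08, 2.57], [-1.32, 4.46], [0.12, 2], [-2.74, 2.74]. Speed limits (rad/s): [2.22, 2.22, 3.01, 3.01, 3.14, 3.14, 3.14].

INTERFACE

Orientations are given as a unit quaternion [x, y, z, w].
In Python, from rig import robot gives the robot as it stands. The module is installed in compiled form; this text tells all that it offers. Calls block until the motion is done:
- robot.goto(position, orientation): joint-space move of the TCP to a pose.
- robot.move_linear(position, rotation=None, v=150, stop_force=None): straight line of the TCP; rotation=None keeps the orientation; v is the mean speed in mm/s. With stop_force (N) it stops when the force on the tool has changed by that much, and returns True; else False.
- robot.goto_joints(angles): joint-space move.
- robot.move_gripper(opening): finger opening in mm; the grip force is fixed at half the most; returns when the fingers have stopped.
- robot.hold(seconds).
- robot.solve_ik(position, orientation): joint angles nearest the present ones, or None.
- robot.get_image(name): name is "scene" or "side" or "wrist"; returns (picture, depth): 400x640x3 uint8, red, green, blue; 400x640 float32, mm along the optical axis (not along the pixel's ray), 0 where there is no reading.
- robot.get_calibration(name): a dict with "fovy" (degrees; the focal length in pixels is half the picture's height over the tangent of half this angle, whatever the lens; pixels are square), "cx", "cy" (the principal point, pixels), "R" (3x3) and "t" (3): a world point X has camera coordinates R X + t. Camera axes: x right, y down, z forward; pixel columns grow to the right and rows downward; lengths in mm; the calibration is good to about 2 mm. A picture is of the moment at which its call begins: read the wrist's pose just before it. get_calibration takes no time and is no camera call; for the wrist camera it gives the pose at the moment of the call.
A pose or a line that the arm cannot do raises robot.Unreachable and nothing moves.
- robot.sign_off(): hands the job in; it is judged then, once.
Trained networks look in the newest picture that a camera, given by its name, has taken for a name from the list of things; names that differ only in an ending like _2 or _b are one class to them, and where a whole thing is asked for, a point or a joint stands for the part that bears it (a point fixed in the world has none). Each returns a list of dicts, best first, with "score" (0 to 1); they miss things now and then, are a little off and sometimes report something else, mostly with a low value. They report only what shows in the picture. A call takes as long as a camera call. They do not tell look-alikes from the thing itself.
- robot.look_for(camera, query): "uv" ([column, row] in pixels, amid what is visible of it).
Readings, each from a call of its own:
- robot.read_clock(): time.
- robot.read_joint_pos(): joint angles.
- robot.read_joint_vel(): joint speeds.
- robot.read_effort(): joint torques, N m.
- robot.read_position(): TCP position.
- robot.read_tcp_rot(): TCP orientation.
- robot.read_ft_force(): force on the tool from outside, world axes, zero at the start.
- robot.read_ft_torque(): the same for the moment, N m.
- robot.read_width(): finger opening in mm.
- robot.read_grip_force(): force on a finger pad.
Only numpy, scipy, OpenCV 4.12 (cv2) and the standard library are available. Lean on these libraries where they do the work, as an engineer would, in place of code of your own. Each camera call takes 0.05 s, during which the arm holds its last target. There are 200 camera calls.

## Working session

There is one attempt and no reset: what is moved stays moved. The work goes in short steps, each a Python script; the robot and the scene stay as the last script left them, time stands still between calls to the robot, and variables do not carry over. Pictures are saved under pics/ and viewed, at most 14 in all, crops included, and the job is handed in when it is done.

```bash
ls; mkdir -p pics
python3 - <<'E'
from rig import robot
import cv2
for n in("scene","side"):
    im,d=robot.get_image(n); cv2.imwrite(f"pics/{n}0.png",im[...,::-1])
    c=robot.get_calibration(n); print(n,c)
    for q in("cassette_a","bay","door","door_pad","tray","collar","tin"):
        print(q,[(round(r["score"],2),[round(float(x)) for x in r["uv"]]) for r in robot.look_for(n,q)])
print(robot.read_tcp_rot(),robot.read_clock(),robot.read_ft_force())
E
```

```text
pics
scene {'fovy': 50.69341798641766, 'cx': 322.838787349703, 'cy': 192.49134706206078, 'R': array([[ 0.89399651,  0.44805245,  0.00438741],
       [ 0.37649498, -0.74583724, -0.54952556],
       [-0.24294397,  0.49292577, -0.83546539]]), 't': array([-467.31245831, -110.51328446, 1332.27747702])}
cassette_a [(0.98, [282, 182]), (0.77, [213, 275]), (0.67, [306, 272]), (0.64, [289, 221]), (0.62, [253, 243]), (0.61, [330, 294]), (0.59, [152, 256]), (0.47, [374, 152])]
bay [(0.59, [374, 149]), (0.47, [390, 102]), (0.29, [307, 268])]
door [(0.89, [367, 194])]
door_pad [(0.86, [370, 198])]
tray [(0.66, [256, 364]), (0.46, [331, 295]), (0.39, [362, 342])]
collar [(0.79, [214, 313]), (0.57, [365, 193])]
tin [(0.93, [382, 289])]
side {'fovy': 57.73991672794361, 'cx': 317.62399857505835, 'cy': 197.866773759969, 'R': array([[-0.99879424, -0.04621694, -0.01655459],
       [-0.01378614,  0.58769748, -0.8089633 ],
       [ 0.0471169 , -0.80775966, -0.58762601]]), 't': array([ 472.51498662,   29.3852996 , 1159.89164116])}
cassette_a [(0.97, [359, 214]), (0.94, [300, 172]), (0.81, [396, 152]), (0.79, [358, 157]), (0.76, [273, 169]), (0.68, [340, 170]), (0.58, [373, 140]), (0.57, [334, 186])]
bay [(0.62, [269, 268]), (0.18, [224, 191])]
door [(0.84, [267, 221]), (0.5, [300, 174])]
door_pad [(0.67, [269, 218]), (0.61, [358, 156])]
tray [(0.98, [301, 136])]
collar [(0.69, [336, 147]), (0.36, [359, 155])]
tin [(0.95, [239, 174]), (0.23, [356, 155])]
[9.89454869e-01 1.44841506e-01 1.12597447e-05 1.73909446e-05] 0.8 [-0.13726816 -0.28455141  0.36103617]
```

View pics/scene0.png

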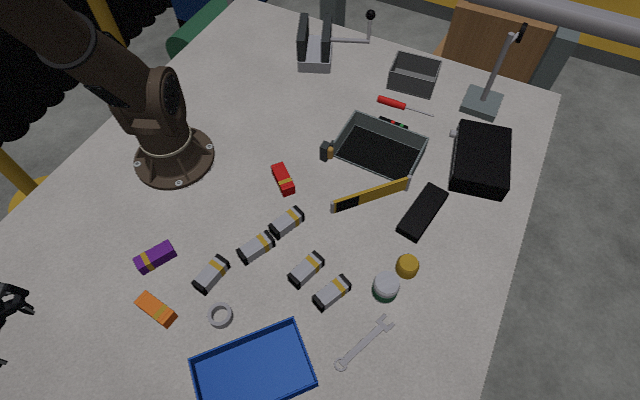

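View pics/side0.png

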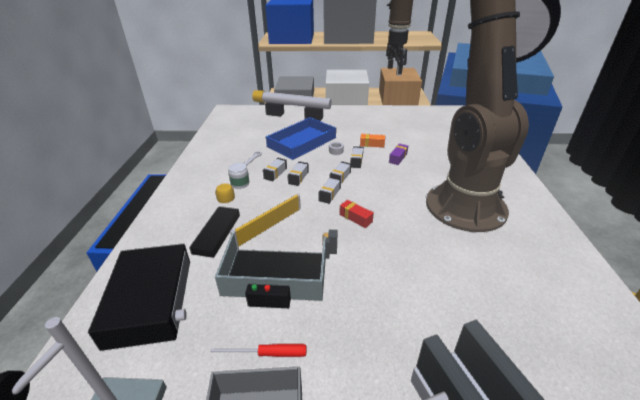

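The scene picture shows five aluminium cassettes at about (288,221), (256,246), (211,274), (307,269) and (332,292). The red, purple and orange look-alikes are at (283,179), (155,257) and (156,308), with the tray at (255,365) and the bay at (380,145). The side picture agrees, and the door's hinge is at the far end from the robot. Next I'll build a top-down map from depth.

```bash
cat > h.py <<'E'
from rig import robot
import numpy as np, cv2
from scipy.spatial.transform import Rotation as Ro
def cloud(n):
    cal=robot.get_calibration(n); im,d=robot.get_image(n)
    f=200/np.tan(np.radians(cal["fovy"]/2)); v,u=np.mgrid[:400,:640]
    P=np.stack([(u-cal["cx"])*d/f,(v-cal["cy"])*d/f,d],-1)
    W=(P-cal["t"])@cal["R"]; W[d<=0]=np.nan
    return im,W,cal,f
def down(yaw):  # tool down, closing axis (tool y) at angle yaw in world
    y=np.array([np.cos(yaw),np.sin(yaw),0]); z=np.array([0,0,-1.]); x=np.cross(y,z)
    return Ro.from_matrix(np.stack([x,y,z],1)).as_quat()
def cassettes(im,W,zlo=28,zhi=62,grow=True):
    """top faces of cassettes: black/silver/yellow bars -> (x,y,z,yaw,L,Wd)"""
    m=((W[...,2]>zlo)&(W[...,2]<zhi)).astype(np.uint8)
    n,lab,st,_=cv2.connectedComponentsWithStats(m,connectivity=4); out=[]
    for i in range(1,n):
        if st[i,4]<60: continue
        p=W[lab==i]; zt=np.median(p[:,2]); t=p[p[:,2]>np.percentile(p[:,2],70)-6]
        (cx,cy),(a,b),ang=cv2.minAreaRect(t[:,:2].astype(np.float32))
        ang=np.radians(ang)
        if b>a: a,b=b,a; ang+=np.pi/2
        col=np.median(im[lab==i],0)
        out.append((cx,cy,np.percentile(t[:,2],50),(ang+np.pi/2)%np.pi-np.pi/2,a,b,st[i,4],col))
    return out
E
python3 - <<'E'
from h import *
H=[]
for n in("scene","side"):
    im,W,cal,f=cloud(n); print(n)
    b=W[...,2][(np.abs(W[...,0]-500)<400)&(np.abs(W[...,1])<500)]; print("bench z",np.nanpercentile(b,[5,20,40,60]).round(1))
    for o in cassettes(im,W): print(np.round(o[:6],2),o[6],o[7])
    top=np.zeros((600,800,3),np.uint8) # 1px=2mm ; row: x from 1200 down; col: y 700..-900
    ok=np.isfinite(W[...,2])&(W[...,2]>-20)&(W[...,2]<120)
    p=W[ok];c=im[ok]; o=np.argsort(p[:,2]); p=p[o];c=c[o]
    r=((1200-p[:,0])/2).astype(int); k=((700-p[:,1])/2).astype(int)
    g=(r>=0)&(r<598)&(k>=0)&(k<798)
    for dr in(0,1):
        for dk in(0,1): top[r[g]+dr,k[g]+dk]=c[g][:,::-1]
    cv2.imwrite(f"pics/top_{n}.png",top)
E
```

```text
scene
bench z [-3.5 -1.7 -0.2  1.5]
[ 997.27 1124.55   48.21   -1.57   85.32   79.58] 385 [ 93. 100. 103.]
[181.8  617.31  49.54  -1.19 163.79 117.47] 644 [135.  135.  141.5]
[5.2352e+02 7.0217e+02 5.5340e+01 6.3000e-01 1.7236e+02 7.9780e+01] 339 [51. 51. 52.]
[5.5499e+02 6.0125e+02 5.5010e+01 1.1000e-01 1.5734e+02 1.0410e+01] 359 [51. 52. 53.]
[798.91 656.18  30.02  -1.53 121.96 113.84] 449 [ 98. 106. 108.]
[513.27 336.72  54.9    0.6  328.05 143.24] 795 [55. 59. 59.]
[ 5.6994e+02  4.0184e+02  5.2920e+01 -4.0000e-02  9.9070e+01  2.0690e+01] 94 [29.  26.5 28.5]
[ 8.1258e+02  3.5134e+02  5.4800e+01 -7.7000e-01  2.8269e+02  1.3344e+02] 596 [13. 13. 14.]
[ 39.64 -23.28  52.78   1.05 163.82  96.55] 614 [42. 36. 31.]
[353.46  68.18  39.18  -0.68 103.25  39.93] 405 [155.  42.  41.]
[614.33 122.58  55.28   0.84 248.19   8.05] 510 [83. 67. 24.]
[762.68 152.02  29.86   1.4  189.62  68.36] 971 [30. 29. 31.]
[435.88 -55.49  38.93   1.21  99.29  42.43] 509 [139. 134. 136.]
[ 399.58 -159.88   39.04    1.12  100.56   41.11] 571 [138. 136. 137.]
[ 175.29 -304.09   39.49    1.09   99.16   42.39] 609
[... 2228 characters left out ...]
.09 358.39  62.82] 814 [129. 106.  50.]
[353.44  70.1   42.42  -0.7  101.92  42.  ] 384 [203.  63.  62.]
[763.54 152.62  33.32   1.4  190.76  71.58] 1059 [41. 40. 42.]
[430.45 232.44  53.69   0.68  36.97  12.23] 112 [68. 70. 72.]
[798.9  424.73  53.31   1.18 282.55 131.55] 1314 [18. 19. 20.]
[ 5.7022e+02  3.9394e+02  5.5370e+01 -1.0000e-02  2.5150e+02  3.6880e+01] 1428 [79. 79. 76.]
[165.91 581.34  52.2   -1.17 100.39   8.23] 347 [159. 163. 176.]
[252.21 594.33  51.61  -1.17  59.08   7.49] 314 [107.5 108.5 115. ]
[5.5536e+02 6.1932e+02 5.4600e+01 1.0000e-01 1.4970e+02 3.5380e+01] 848 [82. 84. 88.]
[ 7.9901e+02  6.1896e+02  3.2300e+01 -1.0000e-02  1.1893e+02  4.1290e+01] 1095 [126. 140. 147.]
```

View pics/top_scene.png

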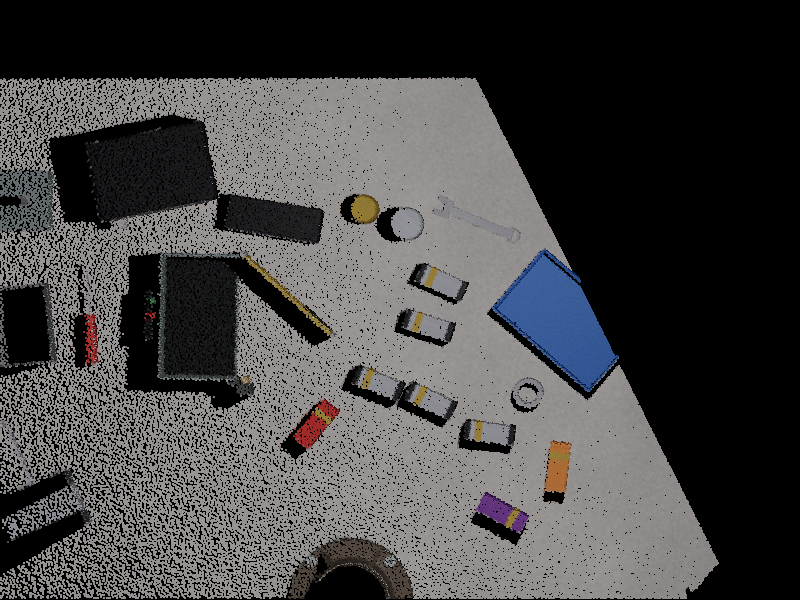

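The map shows five cassettes, and the two views agree to within 2 mm with tops at about 39–43 mm. The tray is at (561,-432), turned 0.855. Next I'll fit the bay rim and check the wrist camera from above the first cassette.

```bash
cat >> h.py <<'E'
def pick_q(p,yaw,z):
    """of the two equivalent half turns, the one nearest mid-range/now"""
    j=robot.read_joint_pos(); best=None
    for k in(-1,0,1):
        q=down(yaw+k*np.pi); s=robot.solve_ik([p[0],p[1],z],q)
        if s is None: continue
        c=np.abs(np.array(s)-j).max()+2*max(0,abs(s[6])-2.3)
        if best is None or c<best[0]: best=(c,q)
    return best[1]
def find(names,near,r=60,shift=True):
    """aluminium cassettes near a point, from one camera"""
    im,W,cal,f=cloud(names); out=[]
    for o in cassettes(im,W):
        c=o[7]; grey=c.max()-c.min()<30
        if np.hypot(o[0]-near[0],o[1]-near[1])<r and 80<o[4]<120 and 30<o[5]<60 and grey: out.append(o)
    return out
E
python3 - <<'E'
from h import *
for n,dz in(("scene",-1),("side",3)):
    im,W,cal,f=cloud(n)
    for lo,hi in((66.5,75),(60,75)):
        m=(W[...,2]-dz>lo)&(W[...,2]-dz<hi)&(W[...,0]>425)&(W[...,0]<715)&(W[...,1]>222)&(W[...,1]<396)
        p=W[m][:,:2]; print(n,m.sum(),np.percentile(p,[0,1,50,99,100],axis=0).round(0).tolist())
        for s,e in((425,460),(680,715)):
            w=p[(p[:,0]>s)&(p[:,0]<e)&(p[:,1]<360)]
            if len(w)>5: print("  wall",len(w),np.median(w,0).round(1),np.polyfit(w[:,1],w[:,0],1).round(4), w.min(0).round(), w.max(0).round())
        w=p[(p[:,1]>365)&(p[:,0]>455)&(p[:,0]<680)]; print("  back",len(w),np.median(w,0).round(1),np.polyfit(w[:,0],w[:,1],1).round(4),np.percentile(w[:,1],[2,98]))
    # bay floor
    m=(abs(W[...,0]-570)<80)&(abs(W[...,1]-300)<50); print("floor z",np.nanmedian(W[...,2][m])-dz)
    m=(abs(W[...,0]-561)<40)&(abs(W[...,1]+432)<40); print("tray z",np.nanmedian(W[...,2][m])-dz)
x=(637,-182);q=pick_q(x,1.13+np.pi/2,200)
robot.goto([*x,200],q); print(robot.read_clock(),robot.read_joint_pos())
im,W,cal,f=cloud("wrist"); cv2.imwrite("pics/w1.png",im[...,::-1]); print(cal["fovy"],cal["t"])
for o in cassettes(im,W): print(np.round(o[:6],2),o[6],o[7])
E
```

```text
scene 323 [[441.0, 224.0], [441.0, 226.0], [585.0, 371.0], [694.0, 383.0], [695.0, 387.0]]
  wall 71 [444.4 290. ] [1.820000e-02 4.392216e+02] [441. 226.] [448. 355.]
  wall 77 [689.9 290.8] [1.620000e-02 6.854156e+02] [686. 224.] [694. 360.]
  back 147 [580.2 377. ] [-2.510000e-02  3.915766e+02] [371.74222716 383.25570443]
scene 495 [[426.0, 224.0], [433.0, 226.0], [570.0, 373.0], [694.0, 391.0], [695.0, 396.0]]
  wall 107 [444.9 279.9] [4.880000e-02 4.300387e+02] [426. 226.] [448. 355.]
  wall 88 [690.6 291.6] [1.930000e-02 6.848597e+02] [686. 224.] [695. 360.]
  back 254 [574.7 377.1] [-2.280000e-02  3.904754e+02] [371.73450386 391.18253914]
floor z 8.902657031254295
tray z 5.432969808426842
side 516 [[429.0, 222.0], [442.0, 229.0], [577.0, 374.0], [695.0, 383.0], [696.0, 384.0]]
  wall 94 [445.5 295.8] [3.180000e-02 4.358948e+02] [429. 224.] [450. 360.]
  wall 113 [690.7 301. ] [2.110000e-02 6.844544e+02] [686. 222.] [696. 360.]
  back 252 [569.3 378.2] [-2.330000e-02  3.913734e+02] [372.64455319 382.81407571]
side 813 [[426.0, 222.0], [434.0, 225.0], [578.0, 377.0], [695.0, 392.
[... 504 characters left out ...]
  28.42] 970 [70. 70. 72.]
[434.4  -55.74  40.     1.19  99.94  42.4 ] 6105 [125. 117. 118.]
[ 636.35 -182.75   40.02    1.14  100.03   40.02] 4753 [128. 126. 134.]
[ 548.86 -156.15   40.01    1.26  100.07   40.96] 4850 [128. 125. 133.]
[ 399.02 -160.28   40.02    1.13  100.29   41.46] 4467 [126. 114. 107.]
[ 5.8132e+02 -3.2639e+02  4.9540e+01  9.0000e-02  1.6285e+02  8.3600e+01] 2394 [11. 30. 63.]
[ 3.4093e+02 -2.4378e+02  3.9850e+01 -1.3000e-01  4.0830e+01  3.1270e+01] 879 [20. 19. 17.]
[ 645.59 -448.34   32.67    0.86   59.21    2.34] 179 [ 7. 24. 56.]
[ 431.6  -355.96   30.1     1.52   57.19   25.55] 421 [118. 116. 124.]
[ 200.94 -265.77   39.37   -0.47   28.34    8.73] 322 [41. 20. 54.]
```

View pics/w1.png

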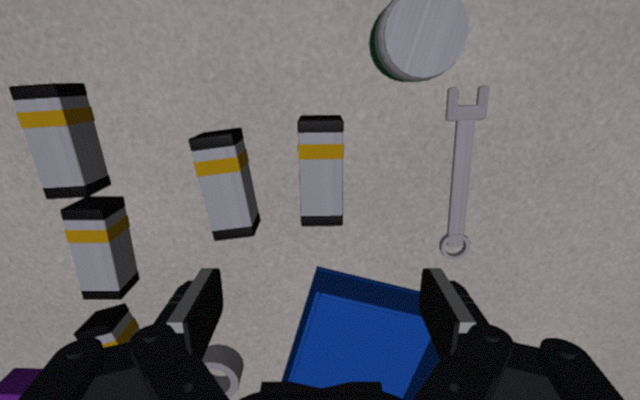

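The wrist view shows the cassettes sharply (target at (320,170)), and its depth reads 40.0 mm tops and 100 x 40 mm faces. The bay centre is (568,300) with yaw 1.549. I'll run the first cassette.

```bash
cat >> h.py <<'E'
BAY=(np.array([567.7,300.1]),1.549,8.); TRAY=(np.array([561.,-432.5]),0.855-np.pi/2,5.)
SLOTS=[(32,58),(-32,-58),(32,-58),(-32,58)]
def ft():
    a=[]
    for _ in range(6): a.append(robot.read_ft_force()); robot.hold(0.03)
    return np.mean(a,0)
def slot(fr,k):
    c,y,_=fr; s=SLOTS[k]; return c+Ro.from_euler("z",y).as_matrix()[:2,:2]@np.array(s)
def locate(p,r=80):
    q=pick_q(p,1.2+np.pi/2,200); robot.goto([p[0],p[1],200],q)
    o=find("wrist",p,r); o.sort(key=lambda o:np.hypot(o[0]-p[0],o[1]-p[1])); return o[0] if o else None
def grasp(o,base=0.):
    x,y,yaw=o[0],o[1],o[3]; q=pick_q((x,y),yaw+np.pi/2,150)
    robot.move_gripper(66); robot.goto([x,y,150],q); robot.hold(.15); f0=ft()
    robot.move_linear([x,y,45+base],v=200); c=robot.move_linear([x,y,6+base],v=100,stop_force=15)
    if c: print("contact on descent",robot.read_position())
    robot.move_gripper(30); robot.move_linear([x,y,150],v=150); robot.hold(.3)
    w=robot.read_width(); f=f0[2]-ft()[2]; print("width",round(w,1),"weight N",round(f,2),"grip",round(robot.read_grip_force(),1)); return w,f
def place(fr,k):
    p=slot(fr,k); q=pick_q(p,fr[1],170); fl=fr[2]
    robot.goto([*p,170],q); print("carried width",round(robot.read_width(),1))
    im,W,cal,f=cloud("wrist"); 
    robot.move_linear([*p,fl+30],v=170); c=robot.move_linear([*p,fl+6],v=50,stop_force=8)
    print("down",c,np.round(robot.read_position(),1)); robot.move_gripper(48); robot.move_linear([*p,fl+80],v=150); robot.move_linear([*p,200],v=250)
E
python3 - <<'E'
from h import *
o=locate((636.4,-182.7)); print(o[:6]); w,f=grasp(o)
if w>35:
    place(BAY if f>3.7 else TRAY,0)
    im,W,cal,_=cloud("wrist"); cv2.imwrite("pics/w2.png",im[...,::-1])
print(robot.read_clock())
E
```

```text
(636.3405151367188, -182.642333984375, np.float64(40.00020848574332), np.float64(1.1416802482440476), 99.78836059570312, 40.223121643066406)
width 39.2 weight N 2.29 grip 60.6
carried width 39.0
down True [ 622.8 -409.6   11.9]
11.6667
```

View pics/w2.png

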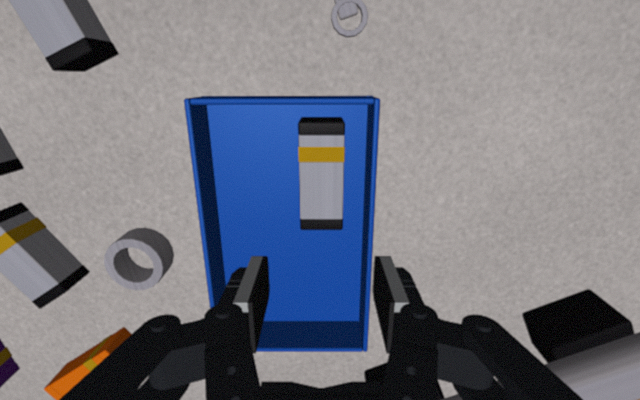

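The first cassette weighed 2.3 N, so it is empty, and it lies flat in the tray at (322,175) in the picture. I'll sort the remaining four the same way.

Run:
```python
from h import *
nb,nt=0,1
for p in((549,-156),(435,-56),(399,-160),(337,-278)):
    o=locate(p)
    if o is None: print("not seen",p); continue
    print(np.round(o[:6],2)); w,f=grasp(o)
    if w<35: print("lost"); break
    if 2.8<f<4.4 or f<1.3: print("doubtful weight"); break
    if f>3.7: place(BAY,nb); nb+=1
    else: place(TRAY,nt); nt+=1
    print("clock",robot.read_clock(),"bay",nb,"tray",nt)
robot.goto([400,-450,300],down(0)) if w>35 else 0
im,W,cal,f=cloud("scene"); cv2.imwrite("pics/s2.png",im[...,::-1])
for o in cassettes(im,W): print(np.round(o[:6],2),o[7]) if 80<o[4]<120 and o[5]<60 else 0
```

```text
[ 548.95 -156.09   40.03    1.26   99.7    39.86]
width 39.0 weight N 5.38 grip 60.9
carried width 39.0
down True [511.3 334.4  25. ]
clock 21.475 bay 1 tray 1
[434.02 -55.49  40.01   1.18  99.83  40.06]
width 39.4 weight N 5.29 grip 60.9
carried width 39.2
down True [624.9 266.3  15. ]
clock 31.5 bay 2 tray 1
[ 398.5  -160.46   40.03    1.13  100.06   40.11]
width 39.2 weight N 2.24 grip 60.4
carried width 39.4
down True [ 498.4 -455.1   11.9]
clock 41.625 bay 2 tray 2
[ 335.01 -278.34   40.01    1.43  100.04   40.22]
width 39.4 weight N 1.99 grip 60.5
carried width 38.9
down True [ 546.7 -497.1   11.9]
clock 50.9167 bay 2 tray 3
[ 5.6979e+02  4.0188e+02  5.3070e+01 -5.0000e-02  9.7310e+01  2.1060e+01] [28. 27. 28.]
[ 5.1018e+02  3.3155e+02  4.6890e+01 -3.0000e-02  1.0012e+02  4.3730e+01] [132.5 123.   86. ]
[6.2324e+02 2.6445e+02 4.6810e+01 1.0000e-02 9.9960e+01 4.3640e+01] [137. 125.  89.]
[351.19  69.94  39.11  -0.68 104.54  40.56] [157.  42.  41.]
[ 178.12 -298.16   39.25    1.08   86.52   42.44] [100.  53. 124.]
[ 499.37 -454.59   44.27    0.86  100.14   40.29] [136. 133. 139.]
[ 623.28 -408.77   44.19    0.86   99.7    40.7 ] [136. 134. 140.]
[ 547.37 -496.07   44.48    0.85   99.87   40.54] [135. 132. 137.]
```

View pics/s2.png

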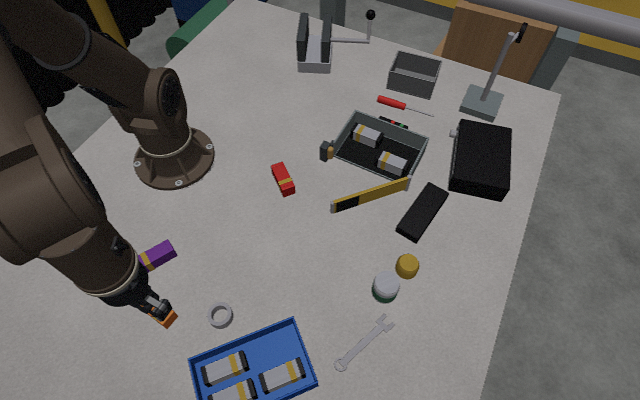

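All five are sorted and lie flat: three in the tray at (225,367), (283,375) and (232,392), and two filled ones in the bay at (367,135) and (392,162). Nothing else has moved. Now for the door, at about 0.87 rad.

```bash
cat >> h.py <<'E'
R2=Ro.from_euler("z",BAY[1]).as_matrix()[:2,:2]; HINGE=BAY[0]+R2@np.array([-83,-126])
def dp(th,off,z):
    d=R2@np.array([-np.sin(th),np.cos(th)]); n=R2@np.array([-np.cos(th),-np.sin(th)])
    p=HINGE+195*d+(5+off)*n; return [p[0],p[1],z],np.arctan2(d[1],d[0])
E
python3 - <<'E'
from h import *
robot.move_gripper(0); t0=.87
p,y=dp(t0,50,200)
best=[]
for k in(0,1,-1):   # choose the half turn that stays reachable along the whole arc
    s=[robot.solve_ik(dp(t,12,30)[0],down(dp(t,12,30)[1]+k*np.pi)) for t in np.linspace(t0,-.05,8)]
    if all(x is not None for x in s): best.append((max(abs(x[6]) for x in s),k))
k=min(best)[1]; print(best)
go=lambda th,off,z,v,sf=None:(lambda py:robot.move_linear(py[0],down(py[1]+k*np.pi),v=v,stop_force=sf))(dp(th,off,z))
robot.goto(p,down(y+k*np.pi)); f0=ft()
go(t0,50,30,150)
print("touch",go(t0,5,30,60,4),np.round(robot.read_position(),1))
for th in list(np.arange(t0-.08,.12,-.08)):
    if go(th,12,30,60,30): print("stop at",th,robot.read_ft_force()); break
print("at",robot.read_clock(),np.round(robot.read_ft_force()-f0,1))
for th in np.arange(.1,-.06,-.02):
    c=go(th,12,30,30,25); print(round(th,2),c,np.round(robot.read_ft_force()-f0,1))
    if c: break
go(0,60,30,100); go(0,60,200,200)
robot.goto([400,-450,300],down(0))
for n in("scene","side"):
    im,W,cal,f=cloud(n); cv2.imwrite(f"pics/{n}3.png",im[...,::-1])
    m=(W[...,2]>45)&(W[...,2]<72)&(im[...,0]>im[...,2]*1.6)&(abs(W[...,0]-570)<140)&(W[...,1]>20)&(W[...,1]<235)
    q=W[m][:,:2]; b=(q-BAY[0])@R2; s=np.polyfit(b[:,1],b[:,0],1); print(n,m.sum(),"door angle",-np.arctan(s[0]), b.min(0),b.max(0))
print(robot.read_clock())
E
```

```text
[(np.float64(2.7241158228877844), 0), (np.float64(1.1666104659628767), 1), (np.float64(1.1666104659628769), -1)]
touch False [570.6  61.2  29.9]
at 60.1167 [-1.1 -0.3 -0.6]
0.1 False [-0.4 -0.3 -0.2]
0.08 False [-0.8  0.1 -0.5]
0.06 False [-0.7 -0.2  0.4]
0.04 False [-0.4 -2.4 -0.4]
0.02 False [ 0.1 -0.7 -1.3]
-0.0 False [-0.4  0.8  0.8]
-0.02 False [-0.1 -6.8  4. ]
-0.04 False [ -1.7 -17.7  13.5]
scene 476 door angle 0.01724890975042618 [-103.04248948 -120.83509296] [-74.80504824 132.6659449 ]
side 704 door angle 0.003258973591724636 [ -94.01188683 -122.08012477] [-75.55267158 128.89045893]
66.6
```

View pics/scene3.png

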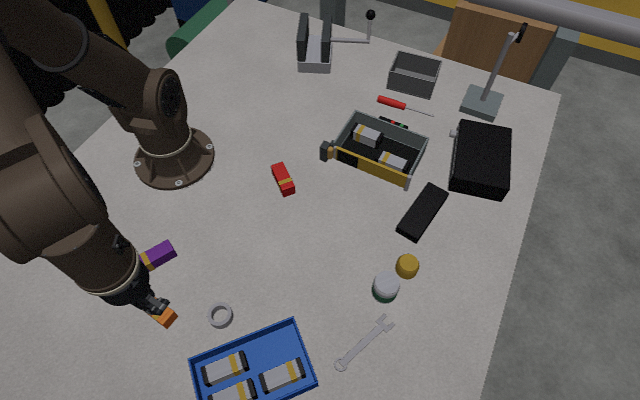

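The door looks shut at (370,165), and the force rose to 18 N against the stop. I'll make one precise check with the wrist camera, then hand in.

Run:
```python
from h import *
p=(560,150); robot.goto([*p,260],pick_q(p,0,260)); robot.hold(.2)
im,W,cal,f=cloud("wrist"); cv2.imwrite("pics/w4.png",im[...,::-1])
B=(W[...,:2]-BAY[0])@R2
a=(W[...,2]>64)&(W[...,2]<67.5)&(abs(B[...,1])<100)&(abs(B[...,0]+83)<25)
print("door",a.sum(),-np.arctan(np.polyfit(B[a][:,1],B[a][:,0],1)[0]),np.median(B[a][:,0]))
b=(W[...,2]>68)&(W[...,2]<72)&(abs(B[...,1])<100)&(abs(B[...,0]-78)<12)
print("back wall",b.sum(),-np.arctan(np.polyfit(B[b][:,1],B[b][:,0],1)[0]) if b.sum()>20 else None)
```

```text
door 2265 -0.0017232572610512895 -82.87769077126322
back wall 0 None
```

View pics/w4.png

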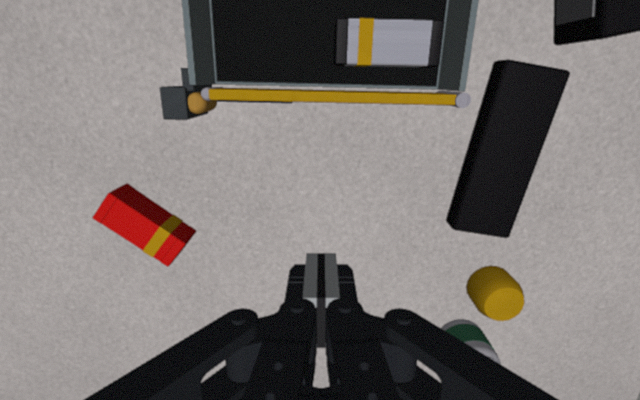

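The door lies parallel along the bay's front (row about 97, columns 205–465), at an angle of about 0 and behind the brass roller at (200,103).

```bash
python3 -c "
from rig import robot
print(robot.sign_off())"
```

```text
the job is handed in; nothing more can be done
None
```

I sorted all five cassettes (two filled in the bay, three empty in the tray, all lying flat), shut the door (it measures about 0 rad, past the catch roller), and handed the job in with the other bench items where they were.

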